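Cure the glued glass plank: set the lamp, slide the plank out to its line and hold it

ROBOT

A 6-joint arm with a two-finger parallel gripper is mounted at the origin on the work surface. World frame = base frame: x ahead of the robot, y to its left, z up, the work surface at z = 0. Lengths are in m, angles in rad, forces in N, time in s.
With the tool pointing down it reaches from about 0.25 to 0.725 m from the base axis. Payload 9.7 kg.
Tool frame: the origin (TCP) lies at the very end of the fingers, on their centre line; the grasp point (between the pads) lies 19 mm behind it; z points along the fingers, y is the line along which they close (so a half turn about z gives the same grasp; the last joint's range is limited). The gripper opens to 85 mm and grips with 20 to 120 N. Pads are 22 mm wide; open, the fingers measure 114 mm over their backs; the gripper's body (76 mm by 85 mm) begins 54 mm behind the grasp point. The pads swing forward as they close: fully open they stand 13 mm farther back than shut.
Start: joints at [1.125, 0.087, 0.176, 1.66, 0, 1.571], TCP at [0.237, 0.496, 0.231] pointing down, gripper open.
Joint ranges: [-3.13, 3.13], [-0.85, 1.81], [-1.15, 1.24], [-2.2, 2.28], [-1.44, 1.52], [-3.14, 3.14]. Speed limits (rad/s): [2.22, 2.22, 2.57, 3.14, 3.14, 3.14].

INTERFACE

Orientations are given as a rotation vector (axis times angle).
In Python, from cell import robot, snapshot, camera_params, workorder, spot_in, cut_out, spot_point gives the robot as it stands.
- The arm moves only by the tool drive_tool, never from a script. Its argument "series" is one flat list of numbers, 7 for each row, row after row: the shift along the tool's x, y, z normalised to -1 to 1, where 1 is 0.15 m, then the turn, a rotation vector about the tool's x, y, z normalised to -1 to 1, where 1 is pi/2 rad, then the finger opening in mm, from 0 to 85.4. A call has 1 to 20 rows; each row is the pose to reach, as a shift and turn from the pose commanded when the call began, along the tool's axes at that moment; what a row does not reach only later rows make up. A row lasts 1/10 s, in which the tool goes at most 50 mm and 8.59 degrees, less where a joint would pass 70% of its speed; a pose out of reach is approached as far as the arm can. A call with a number of a shift or a turn outside -1 to 1 is refused whole. A call with a gripper value outside its range is refused whole. The fingers move at their own pace and stop on an object; "newtons" is the grip in N (left out, the last holds). Time passes only in rows, so rows that repeat a pose let the fingers close. It gives the time, the measured TCP pose, the force, the opening and the grip force at its end, in the units of the state.
- robot.read_state(): the state, without advancing time (a new reading comes with each control period).
- snapshot(name): name is "side" or "top" or "wrist"; returns the picture (384x512x3 uint8, blue, green, red); there is no depth.
- camera_params(name): a dict with "fx", "fy", "cx", "cy" (pixels), "rvec" (rotation vector, rad) and "tvec" (3), from world to camera coordinates, as OpenCV has them. Camera axes: x right, y down, z forward; pixel columns grow to the right and rows downward; lengths in m; the calibration is good to about 2 mm. A picture is of the moment at which its call begins: read the wrist's pose just before it. camera_params takes no time and is no camera call; for the wrist camera it gives the pose at the moment of the call.
- workorder.finish_job(): hands the job in; it is judged then, once.
Trained networks look in the newest picture that a camera, given by its name, has taken for a name from the list of things; names that differ only in an ending like _2 or _b are one class to them, and where a whole thing is asked for, a point or a joint stands for the part that bears it (a point fixed in the world has none). Each returns a list of dicts, best first, with "confidence" (0 to 1); they miss things now and then, are a little off and sometimes report something else, mostly with a low value. They report only what shows in the picture. A call takes as long as a camera call.
- spot_in(camera, query): "rect" ([left, top, width, height] in pixels, round what is visible of it).
- cut_out(camera, query): "pixels" (384x512 bool, what is visible of it) and "rect" ([left, top, width, height] in pixels, round what is visible of it).
- spot_point(camera, query): "pixel" ([row, column] in pixels: a listed point, or the origin of a listed thing).
The state is a dict: "t": time; "q": joint angles; "joint_velocities": joint speeds; "tau": joint torques, N m; "ee_pos": TCP position; "ee_rot": TCP orientation; "wrist_force": force on the tool from outside, world axes, zero at the start; "torque": the same for the moment, N m; "width": opening from 0.0 (shut) to 1.0 (fully open); "grasp_force": force on a finger pad.
Only numpy, scipy, OpenCV 4.12 (cv2) and the standard library are available. Lean on these libraries where they do the work, as an engineer would, in place of code of your own. Each camera call takes 0.05 s, during which the arm holds its last target. There are 200 camera calls.

TASK

Set the curing lamp going by pressing its keys fully down one at a time, in this order: red power key, white three-dot time key, green start key, leaving the one- and two-dot keys alone. Then gently slide the plank with the freshly glued glass along its stand, without lifting or tipping it, straight out into the lamp's mouth until the red line across it lies over the stand's front edge. So far out the plank would tip, so finish while still holding its tail with the gripper, the plank lying flat on the stand and touching nothing of the lamp, and leave the other things on the table where they are.

Things in the scene. Friction and masses are not known exactly. Their poses are not given: they have to be found in the camera images.
- plank: loose pine plank, 360 x 60 x 15 mm, 0.26 kg (varies by a quarter), round glass pieces 5 mm thick glued on its outer half. Origin: centre of its underside, 40 mm above the table on the stand. +x along it, outward to the lamp; y across; z up. Centre of mass near x = +0.02: with the line at the edge it tips unless its tail is held (about 2 N, 100 mm behind the edge)
- plank_mark (a point): the red line: 4 mm wide, straight across the plank's top and down its sides, at plank x = -0.05, 130 mm from the tail end; it starts 110 to 150 mm short of the stand's edge. This point is the line's middle on the plank's top face; axes as the plank
- plank_tail (a point): middle of the top edge of the plank's bare tail end, away from the lamp, at plank x = -0.18; axes as the plank. From here to the red line (130 mm) the plank may be pinched across its 60 mm width from above, fingertips just clear of the stand's top, or pressed or pushed. No glass before plank x = 0.009
- stand: fixed low plywood stand, 220 (x) x 120 (y) x 40 mm high, flat top. Origin: centre of its underside on the table. +x is outward, towards the lamp's mouth; z up. The plank starts up to 12 mm off its centre line and up to 0.06 rad askew
- stand_edge (a point): middle of the stand's front (lamp-side, +x) top edge, 40 mm above the table, 110 mm from the stand's centre; axes as the stand
- lamp: fixed white curing lamp, 195 deep (x) x 220 wide (y) x 108 mm high. Origin: centre of its underside; +x inward, away from the stand. Open mouth at its -x face, 152 mm wide, 12 to 82 mm above the table (round upper corners), 175 mm deep, starting 90 to 110 mm beyond the stand's edge. Keys on top: three white in a row at the mouth side, behind them red (one-dot end) and green
- key_power (a joint): travel of the red power key of the curing lamp, m: 0 up, 0.004 right down; it springs back. About 1.2 N starts it, 4 N holds it right down; it counts as pressed beyond 0.003
- key_dot1 (a joint): travel of the white one-dot time key of the curing lamp, m: 0 up, 0.004 right down; it springs back. About 1.2 N starts it, 4 N holds it right down; it counts as pressed beyond 0.003
- key_dot2 (a joint): travel of the white two-dot time key of the curing lamp, m: 0 up, 0.004 right down; it springs back. About 1.2 N starts it, 4 N holds it right down; it counts as pressed beyond 0.003
- key_dot3 (a joint): travel of the white three-dot time key of the curing lamp, m: 0 up, 0.004 right down; it springs back. About 1.2 N starts it, 4 N holds it right down; it counts as pressed beyond 0.003
- key_start (a joint): travel of the green start key of the curing lamp, m: 0 up, 0.004 right down; it springs back. About 1.2 N starts it, 4 N holds it right down; it counts as pressed beyond 0.003
- key_power_top (a point): centre of the top face of the red power key (round, 20 mm across, standing 8 mm above the lamp's top, which is 108 mm above the table; pressed straight down). At (-0.015, -0.052) in the lamp's frame
- key_dot1_top (a point): centre of the top face of the white time key with one dot (round, 20 mm across, standing 8 mm above the lamp's top, which is 108 mm above the table; pressed straight down). Not to be pressed. At (-0.058, -0.045) in the lamp's frame
- key_dot2_top (a point): centre of the top face of the white time key with two dots (round, 20 mm across, standing 8 mm above the lamp's top, which is 108 mm above the table; pressed straight down). Not to be pressed. At (-0.058, 0) in the lamp's frame
- key_dot3_top (a point): centre of the top face of the white time key with three dots (round, 20 mm across, standing 8 mm above the lamp's top, which is 108 mm above the table; pressed straight down). The longest time. At (-0.058, 0.045) in the lamp's frame
- key_start_top (a point): centre of the top face of the green start key (round, 20 mm across, standing 8 mm above the lamp's top, which is 108 mm above the table; pressed straight down). At (-0.015, 0.052) in the lamp's frame
- bottle_blue: bystander: small paint bottle, blue with white cap, 34 mm across, 90 mm high, standing near the gap between stand and lamp on their far side. Origin: centre of its underside
- bottle_green: bystander: small paint bottle, green with white cap, 34 mm across, 90 mm high, standing on the robot's side of the plank's tail. Origin: centre of its underside
- tape: bystander: roll of masking tape lying flat, 92 mm across, 24 mm high, beyond the stand. Origin: centre of its underside
- marker: bystander: paint marker lying on the robot's side of the stand, 100 x 14 x 16 mm. Origin: centre of its underside; x along it
- tumbler: bystander: clear glass tumbler, 72 mm across, 105 mm high, beside the lamp on the robot's right. Origin: centre of its underside
- palette: bystander: white ceramic paint dish with a blue blob, 110 mm across, 10 mm high, on the robot's side of the gap between stand and lamp. Origin: centre of its underside

How it is judged:
By the outcome, as a careful person would: the job done as asked, in the order asked, and still so for the second after the job is handed in, while the arm keeps its last pose, push and grip.
It also fails if it takes over 48 s, if anything falls off the work surface, if the arm or the gripper's body presses on something with over 40 N, if the wrist force passes 120 N, or if a joint passes its speed limit or range.

## Working session

There is one attempt and no reset: what is moved stays moved. The work goes in short steps, Python scripts to look and compute and a tool call to move; the robot and the scene stay as the last step left them, time stands still between calls to the robot, and variables do not carry over. Pictures are saved under pics/ and viewed, at most 10 in all, crops included, and the job is handed in when it is done.

Besides the shell and the picture viewer there is one more tool, called after "Request:" in YAML: its name, and indented under it one key for each argument. drive_tool: Moves the arm, as the interface text tells. Its arguments: {"type":"object","properties":{"series":{"type":"array"},"newtons":{"type":"number"}},"required":["series"]}

```bash
ls; mkdir -p pics
cat > h.py <<'E'
import numpy as np, cv2
from cell import robot, snapshot, camera_params, workorder, spot_in, cut_out, spot_point
from scipy.spatial.transform import Rotation as R
def ray(cp,row,col):
    r=R.from_rotvec(np.ravel(cp["rvec"])); d=np.array([(col-cp["cx"])/cp["fx"],(row-cp["cy"])/cp["fy"],1])
    o=-r.inv().apply(np.ravel(cp["tvec"])); return o,r.inv().apply(d)
def at(cp,row,col,z):
    o,d=ray(cp,row,col); return o+d*(z-o[2])/d[2]
def proj(cp,p):
    c=R.from_rotvec(np.ravel(cp["rvec"])).apply(p)+np.ravel(cp["tvec"]); return [cp["cy"]+cp["fy"]*c[1]/c[2],cp["cx"]+cp["fx"]*c[0]/c[2]]
E
python3 - <<'E'
from h import *
np.set_printoptions(precision=4,suppress=True)
Z=dict(key_power_top=.116,key_dot1_top=.116,key_dot2_top=.116,key_dot3_top=.116,key_start_top=.116,plank_mark=.055,plank_tail=.055,stand_edge=.04,bottle_blue=0,bottle_green=0,tumbler=0,tape=0,palette=0,marker=0)
im=[]
for c in("top","side"):
    i=snapshot(c); cv2.imwrite(f"pics/{c}0.png",i); cp=camera_params(c); print(c,ray(cp,192,256))
    for k,z in Z.items():
        r=spot_point(c,k)
        if r: print(k,np.round(r[0]["confidence"],2),r[0]["pixel"],at(cp,*r[0]["pixel"],z))
s=robot.read_state();print(s)
E
```

```text
pics
top (array([ 0.339 , -0.0045,  1.1912]), array([ 0.1734, -0.0133, -0.9849]))
key_power_top 0.5 [221.1, 315.8] [ 0.453  -0.1711  0.116 ]
key_dot1_top 0.54 [220.7, 298.4] [ 0.4541 -0.1267  0.116 ]
key_dot2_top 0.56 [206.5, 302.0] [ 0.4906 -0.1367  0.116 ]
key_dot3_top 0.38 [187.9, 300.1] [ 0.539  -0.1328  0.116 ]
key_start_top 0.59 [187.0, 322.1] [ 0.5414 -0.1899  0.116 ]
plank_mark 0.75 [152.6, 211.8] [0.649  0.1015 0.055 ]
plank_tail 0.98 [205.7, 140.4] [0.5018 0.2895 0.055 ]
stand_edge 0.78 [204.6, 246.5] [0.5067 0.0059 0.04  ]
bottle_green 0.74 [239.9, 133.2] [0.4143 0.319  0.    ]
tumbler 0.82 [196.6, 391.4] [ 0.5353 -0.4084  0.    ]
tape 0.59 [152.9, 212.8] [0.6632 0.1037 0.    ]
palette 0.94 [251.0, 247.6] [0.3826 0.003  0.    ]
marker 0.63 [241.7, 190.9] [0.4088 0.1601 0.    ]
side (array([ 0.3639, -0.8332,  0.8311]), array([ 0.171 ,  0.7271, -0.6649]))
key_power_top 0.62 [235.7, 222.6] [ 0.4373 -0.1777  0.116 ]
key_dot1_top 0.4 [220.7, 224.8] [ 0.4513 -0.1316  0.116 ]
key_dot2_top 0.74 [216.2, 262.7] [ 0.5423 -0.1401  0.116 ]
key_dot3_top 0.53 [216.9, 263.0] [ 0.5423 -0.1
[... 215 characters left out ...]
4942 0.017  0.04  ]
bottle_green 0.62 [155.8, 190.3] [0.4113 0.3065 0.    ]
tumbler 0.67 [339.4, 287.9] [ 0.5291 -0.3996 -0.    ]
tape 0.91 [183.0, 283.4] [0.6681 0.0941 0.    ]
marker 0.44 [182.8, 193.4] [ 0.4029  0.1662 -0.    ]
{'t': 1.5, 'q': array([ 1.125 ,  0.0869,  0.1759,  1.6598, -0.    ,  1.5708]), 'joint_velocities': array([-0.0015,  0.0008,  0.0001,  0.0002,  0.0005, -0.0013]), 'tau': array([  0.0017, -52.0096,  46.4856,   0.0016,   0.0001,   0.    ]), 'ee_pos': array([0.2371, 0.4962, 0.2313]), 'ee_rot': array([ 0.6944,  3.0639, -0.    ]), 'wrist_force': array([ 0.4878, -0.5483, -0.0528]), 'torque': array([0.0258, 0.0088, 0.0289]), 'grasp_force': 0.0, 'width': 0.9996267176419057}
```

View pictures.

Run:
```python
import cv2
a=cv2.imread("pics/top0.png")[120:290,100:420]; cv2.imwrite("pics/topc.png",cv2.resize(a,None,fx=2.5,fy=2.5,interpolation=2))
a=cv2.imread("pics/side0.png")[110:290,150:350]; cv2.imwrite("pics/sidec.png",cv2.resize(a,None,fx=3.3,fy=3.3,interpolation=2))
```

```text
(no output)
```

View pics/topc.png

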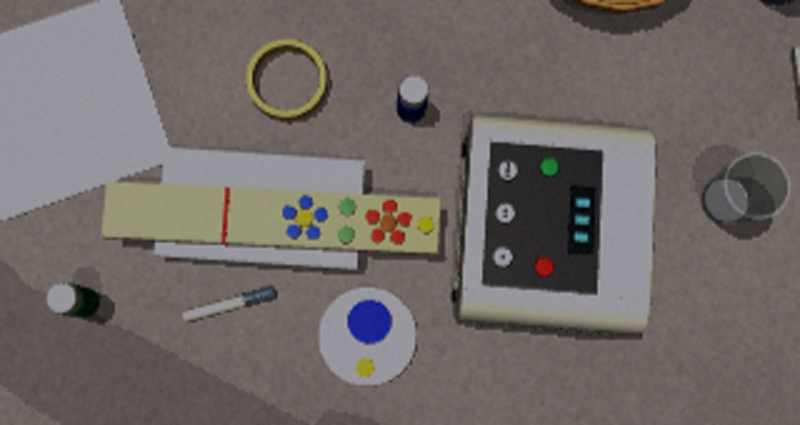

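View pics/sidec.png

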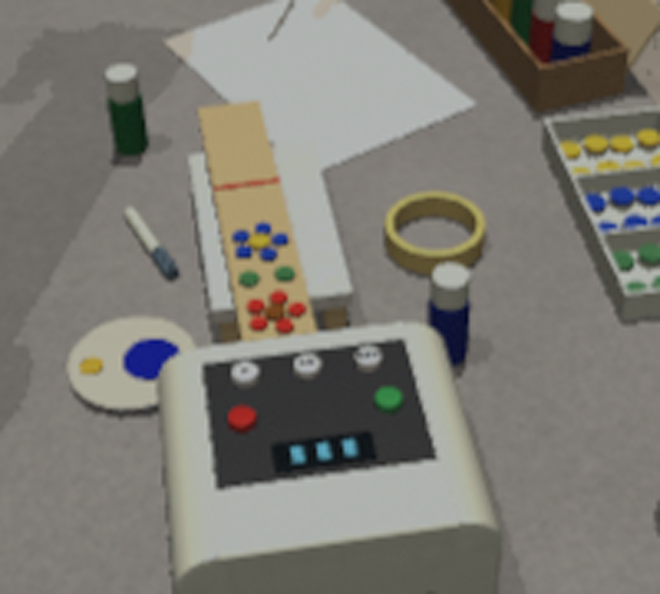

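Top view shows the plank, with its red line at about row 206, col 190. The lamp's white keys are at col ~302, red at (227,318) and green at (187,320). The network's tumbler and key spots match these, but its top-view mark does not (that is the tape). Now I'll fit poses from both views.

```bash
cat > fit.py <<'E'
from h import *
from scipy.optimize import least_squares
np.set_printoptions(precision=4,suppress=True)
def fit(obs,x0):  # obs: (camera params, [(row,col)], [local xyz])
    def f(p):
        M=R.from_rotvec([0,0,p[2]])
        return np.ravel([np.subtract(proj(c,M.apply(l)+[p[0],p[1],0]),q) for c,q,l in obs])
    s=least_squares(f,x0,loss="soft_l1"); return s.x,np.round(s.fun,1)
E
python3 - <<'E'
from fit import *
T,S=camera_params("top"),camera_params("side")
t=lambda x,y:(y/2.5+120-.3,x/2.5+100-.3); s=lambda x,y:(y/3.3+110-.35,x/3.3+150-.35)
K=[(-.015,-.052,.116),(-.058,-.045,.116),(-.058,0,.116),(-.058,.045,.116),(-.015,.052,.116)]
tp=[(544,266),(503,256),(505,212),(508,169),(549,166)]; sp=[(242,417),(245,371),(307,363),(368,355),(388,397)]
for nm,o in dict(top=[(T,t(*a),l) for a,l in zip(tp,K)],side=[(S,s(*a),l) for a,l in zip(sp,K)]).items():
    p,r=fit(o,[.5,-.19,-1.57]); print("lamp",nm,p,r)
o=[(T,t(*a),l) for a,l in zip(tp,K)]+[(S,s(*a),l) for a,l in zip(sp,K)]
p,r=fit(o,[.5,-.19,-1.57]); print("lamp",p,r); print(R.from_rotvec([0,0,p[2]]).apply(K)+[p[0],p[1],0])
C=[(.18,.03,.055),(.18,-.03,.055),(-.18,-.03,.055),(-.18,.03,.055),(-.05,.03,.055),(-.05,-.03,.055)]
tp=[(440,197),(438,250),(102,237),(106,182),(229,187),(223,242)]
sp=[(199,107),(258,101),(280,179),(214,189)]
o=[(T,t(*a),l) for a,l in zip(tp,C)]; os=[(S,s(*a),C[i]) for a,i in zip(sp,(2,3,4,5))]
print("plank top",fit(o,[.5,.1,-1.57])); print("plank side",fit(os,[.5,.1,-1.57])); 
D=[(.11,.06,.04),(.11,-.06,.04),(-.11,.06,.04),(-.11,-.06,.04)]
tp=[(364,162),(358,265),(165,148),(156,252)]
print("stand",fit([(T,t(*a),l) for a,l in zip(tp,D)],[.5,.1,-1.57]))
sp=[(351,291),(211,310)]
print("stand2",fit([(T,t(*a),l) for a,l in zip(tp,D)]+[(S,s(*a),l) for a,l in zip(sp,D)],[.5,.1,-1.57]))
E
```

```text
lamp top [ 0.4909 -0.1939 -1.6506] [ 0.   0.1 -0.  -0.2  0.1  0.   0.1 -0.1 -0.1  0.2]
lamp side [ 0.4885 -0.1972 -1.6475] [-0.2 -0.1  0.1 -0.1  0.1 -0.1  0.1  0.  -0.1  0.2]
lamp [ 0.4897 -0.195  -1.6494] [ 0.5  0.6  0.5  0.3  0.6  0.5  0.5  0.2  0.4  0.6 -1.   0.2 -0.7  0.3
 -0.6  0.3 -0.6  0.3 -0.8  0.5]
[[ 0.4391 -0.1759  0.116 ]
 [ 0.4494 -0.1336  0.116 ]
 [ 0.4943 -0.1372  0.116 ]
 [ 0.5391 -0.1407  0.116 ]
 [ 0.5427 -0.1841  0.116 ]]
plank top (array([ 0.5001,  0.1076, -1.6144]), array([-0.4,  0.1,  0.4,  0.2,  0. , -0.2, -0.1,  0.2, -0. , -0.6,  0.1,
        0.3]))
plank side (array([ 0.499 ,  0.1059, -1.6193]), array([ 0.2, -0.3, -0.3,  0.3,  0.2, -0.1, -0.1,  0.1]))
stand (array([ 0.5136,  0.1216, -1.6319]), array([-1.5,  0.5,  0.7,  0. , -0.7,  0.1,  1.2, -0.6]))
stand2 (array([ 0.5117,  0.1216, -1.6418]), array([-0.4,  0.6,  1.8, -0.2, -0.4,  0.3,  1.4, -0.9, -0. ,  0.8, -0.2,
        0.3]))
```

Request:
drive_tool:
  series: [-0.9,-1,0,0,0,0.746,0,-0.9,-1,0,0,0,0.746,0,-0.9,-1,0,0,0,0.746,0,-0.9,-1,0,0,0,0.746,0,-0.9,-1,0,0,0,0.746,0,-0.9,-1,0,0,0,0.746,0,-0.9,-1,0,0,0,0.746,0,-0.9,-1,0,0,0,0.746,0,-0.9,-1,0,0,0,0.746,0]
  newtons: 30

```text
t: 2.4
ee_pos: [0.2943, 0.3026, 0.2314]
ee_rot: [2.275, 2.167, 0.0]
wrist_force: [0.4, -1.1, -0.3]
width: 0.0
grasp_force: 0.0
```

Request:
drive_tool:
  series: [-1,0.33,0,0,0,0,0,-1,0.33,0,0,0,0,0,-1,0.33,0,0,0,0,0,-1,0.33,0,0,0,0,0]

```text
t: 2.8
ee_pos: [0.3374, 0.1469, 0.2316]
ee_rot: [2.273, 2.167, 0.0]
wrist_force: [0.0, 0.6, -0.3]
width: -0.003
grasp_force: 0.0
```

Request:
drive_tool:
  series: [-1,0.33,0,0,0,0,0,-1,0.33,0,0,0,0,0,-1,0.33,0,0,0,0,0,-1,0.33,0,0,0,0,0]

```text
t: 3.2
ee_pos: [0.3798, -0.0054, 0.2312]
ee_rot: [2.274, 2.166, -0.001]
wrist_force: [0.2, 0.6, 0.5]
width: -0.0
grasp_force: 0.0
```

Request:
drive_tool:
  series: [-1,0.33,0,0,0,0,0,-1,0.33,0.3,0,0,0,0,-1,0.33,0.3,0,0,0,0,-1,0.33,0.3,0,0,0,0,-1,0.33,0.3,0,0,0,0]

```text
t: 3.7
ee_pos: [0.4214, -0.1545, 0.1848]
ee_rot: [-2.271, -2.167, 0.002]
wrist_force: [-0.5, 0.9, -0.5]
width: 0.001
grasp_force: 0.0
```

Run:
```python
from fit import *
s=robot.read_state(); cp=camera_params("wrist"); i=snapshot("wrist"); cv2.imwrite("pics/w1.png",i); np.save("w1.npy",cp,allow_pickle=True)
M=R.from_rotvec(s["ee_rot"]); print(s["ee_pos"],M.as_matrix(),s["t"])
K=np.array([[ 0.4391,-0.1759,.116],[.4494,-.1336,.116],[.4943,-.1372,.116],[.5391,-.1407,.116],[.5427,-.1841,.116]])
for k in K: print(np.round(proj(cp,k),0), M.inv().apply(k-s["ee_pos"])/.15)
```

```text
[ 0.4214 -0.1545  0.1848] [[ 0.0469  0.9989 -0.0025]
 [ 0.9989 -0.0469  0.001 ]
 [ 0.0009 -0.0026 -1.    ]] 3.7
[233. 277.] [-0.1377  0.1255  0.4585]
[183. 289.] [0.1472 0.1809 0.4586]
[185. 346.] [0.1373 0.481  0.4578]
[187. 402.] [0.128  0.7804 0.457 ]
[237. 401.] [-0.1599  0.8179  0.4567]
```

View pics/w1.png

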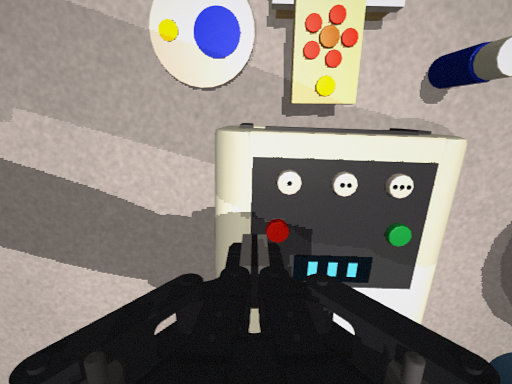

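The keys sit at the projected pixels to within 2 px (red (231,277), dot3 (186,400), green (235,399)), so I'll press red.

Request:
drive_tool:
  series: [-0.14,0.125,0.2,0,0,0,0,-0.14,0.125,0.4,0,0,0,0,-0.14,0.125,0.45,0,0,0,0,-0.14,0.125,0.47,0,0,0,0,-0.14,0.125,0.485,0,0,0,0,-0.14,0.125,0.485,0,0,0,0,-0.14,0.125,0.485,0,0,0,0]

```text
t: 4.45
ee_pos: [0.4399, -0.1754, 0.115]
ee_rot: [2.271, 2.168, 0.002]
wrist_force: [-0.4, 1.1, 1.3]
width: 0.005
grasp_force: 0.9
```

Request:
drive_tool:
  series: [0,0,0.01,0,0,0,0,0,0,0.02,0,0,0,0,0,0,0.02,0,0,0,0,0,0,0.02,0,0,0,0]

```text
t: 4.85
ee_pos: [0.4399, -0.1756, 0.1119]
ee_rot: [2.272, 2.168, 0.002]
wrist_force: [-1.1, 3.3, 10.6]
width: 0.002
grasp_force: 5.3
```

Request:
drive_tool:
  series: [0,0,-0.2,0,0,0,0,0.265,0.655,-0.2,0,0,0,0,0.265,0.655,-0.2,0,0,0,0,0.265,0.655,-0.2,0,0,0,0,0.265,0.655,-0.2,0,0,0,0,0.265,0.655,-0.06,0,0,0,0,0.265,0.655,-0.03,0,0,0,0,0.265,0.655,-0.01,0,0,0,0,0.265,0.655,0,0,0,0,0,0.265,0.655,0,0,0,0,0,0.265,0.655,0,0,0,0,0]

```text
t: 5.95
ee_pos: [0.5386, -0.141, 0.112]
ee_rot: [2.273, 2.167, 0.0]
wrist_force: [-4.5, 1.0, 4.9]
width: 0.002
grasp_force: 2.6
```

Request:
drive_tool:
  series: [0,0,0.01,0,0,0,0,0,0,0.01,0,0,0,0]

```text
t: 6.15
ee_pos: [0.5387, -0.141, 0.1119]
ee_rot: [2.272, 2.167, 0.001]
wrist_force: [-7.0, 1.5, 14.6]
width: -0.007
grasp_force: 7.1
```

Request:
drive_tool:
  series: [0,0,-0.2,0,0,0,0,-0.288,0.038,-0.2,0,0,0,0,-0.288,0.038,-0.2,0,0,0,0,-0.288,0.038,-0.2,0,0,0,0,-0.288,0.038,-0.06,0,0,0,0,-0.288,0.038,-0.03,0,0,0,0,-0.288,0.038,-0.01,0,0,0,0,-0.288,0.038,0,0,0,0,0,-0.288,0.038,0,0,0,0,0,-0.288,0.038,0,0,0,0,0]

```text
t: 7.15
ee_pos: [0.5424, -0.1834, 0.1118]
ee_rot: [2.272, 2.169, 0.0]
wrist_force: [-7.7, 1.6, 16.8]
width: 0.003
grasp_force: 8.4
```

All three keys went fully down (z 0.112 each time). Next I'll go back to the plank and look from the wrist camera on the way.

Request:
drive_tool:
  series: [0,0,-0.4,0,0,0,0,0,0,-0.8,0,0,0,74,0.5,-0.15,-0.9,0,0,0,74,1,-0.3,-0.9,0,0,0,74,1,-0.3,-0.9,0,0,0,74,1,-0.3,-0.9,0,0,0,74]

```text
t: 7.75
ee_pos: [0.5037, -0.0282, 0.2459]
ee_rot: [2.269, 2.172, 0.003]
wrist_force: [0.2, -0.4, 0.4]
width: 0.847
grasp_force: 0.0
```

Run:
```python
from fit import *
s=robot.read_state(); cp=camera_params("wrist"); i=snapshot("wrist"); cv2.imwrite("pics/w2.png",i); np.save("w2.npy",cp,allow_pickle=True)
print(s["ee_pos"],s["ee_rot"],s["t"])
for k in [(.5117-.0078,.012,.04),(.5023,.1575,.055),(.508,.287,.055)]: print(np.round(proj(cp,k)))
```

```text
[ 0.5037 -0.0282  0.2459] [2.2687 2.1724 0.0027] 7.75
[143. 253.]
[  4. 245.]
[-162.  244.]
```

View pics/w2.png

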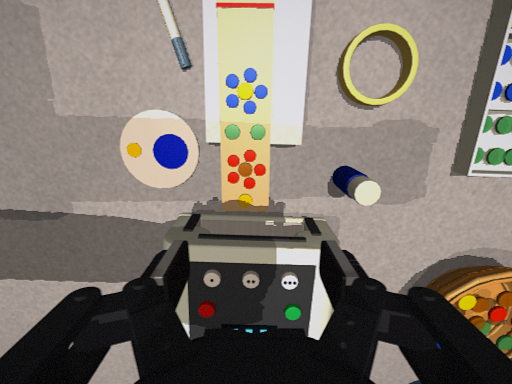

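The wrist view shows the stand's front edge from about (142,206) to (144,302) and the red line at row 5, cols 216–274. Both match the predictions.

Run:
```python
from fit import *
cp=np.load("w2.npy",allow_pickle=True).item(); i=cv2.imread("pics/w2.png").astype(int)
# red line pixels, edges refine
b,g,r=[i[...,k] for k in range(3)]
m=(r-g>60)&(r-b>60); m[30:]=0; y,x=np.nonzero(m); print("red",y.min(),y.max(),y.mean(),x.min(),x.max())
for c in (205,208,214,278,290,298,303): print(c,[int(v) for v in i[136:150,c].sum(1)])
for rr in (20,60,100,130,160,190):
    s=i[rr,195:320].sum(1); d=np.diff(s); print(rr,[(195+int(k),int(d[k])) for k in np.nonzero(abs(d)>70)[0]])
mid=at(cp,y.mean(),(x.min()+x.max())/2,.055); print("mark",mid)
L=at(cp,142.5,206.5,.04);Rr=at(cp,144,301.5,.04); print("edge",L,Rr,(L+Rr)/2,np.linalg.norm(Rr-L),np.arctan2(*(L-Rr)[[1,0]])+0)
```

```text
red 2 7 4.732558139534884 216 273
205 [500, 483, 475, 488, 495, 488, 458, 427, 432, 430, 427, 430, 443, 444]
208 [641, 648, 656, 661, 668, 660, 496, 360, 376, 425, 431, 434, 435, 436]
214 [665, 667, 666, 665, 665, 657, 500, 195, 250, 375, 418, 458, 456, 451]
278 [655, 642, 641, 643, 658, 661, 670, 650, 366, 214, 231, 280, 454, 452]
290 [665, 665, 666, 664, 661, 660, 664, 653, 491, 214, 254, 380, 448, 445]
298 [649, 652, 650, 655, 651, 647, 643, 652, 614, 433, 441, 443, 438, 429]
303 [412, 409, 410, 417, 414, 418, 434, 443, 449, 457, 446, 430, 420, 429]
20 [(202, 106), (309, -85), (310, -184)]
60 [(203, 99), (306, -85), (307, -192)]
100 [(204, 88), (225, -169), (238, 92), (239, 88), (303, -82), (304, -199)]
130 [(204, 85), (205, 112), (223, -107), (224, -156), (225, 102), (239, 113), (240, 83), (249, -75), (250, -118), (265, 97), (301, -99), (302, -133)]
160 [(196, -88), (197, -159), (198, 92), (226, -103), (227, -176), (238, 183), (239, 140), (244, -107), (245, -190), (252, 85), (253, 130), (254, 79), (269, -74)]
190 []
mark [0.5016 0.1568 0.055 ]
edge [0.4457 0.0154 0.04  ] [0.5648 0.0082 0.04  ] [0.5053 0.0118 0.04  ] 0.11932086753441028 3.0817722019572535
```

Request:
drive_tool:
  series: [0.5,-0.02,0,0,0,0,74,1,-0.04,0,0,0,0,74,1,-0.04,0,0,0,0,74,1,-0.04,0,0,0,0,74]

```text
t: 8.2
ee_pos: [0.5057, 0.1223, 0.2435]
ee_rot: [-2.266, -2.174, 0.0]
wrist_force: [-0.7, -1.0, -0.6]
width: 0.866
grasp_force: 0.0
```

Request:
drive_tool:
  series: [0.5,-0.02,0,0,0,0,74,0.832,-0.03,0,0,0,0,74,0.832,-0.03,0.3,0,0,0,74,0.832,-0.03,0.6,0,0,0,74,0.832,-0.03,0.9,0,0,0,74,0.832,-0.03,0.9,0,0,0,74,0.832,-0.03,0.9,0,0,0,74]

```text
t: 8.9
ee_pos: [0.5075, 0.2422, 0.1098]
ee_rot: [-2.273, -2.168, 0.002]
wrist_force: [-0.1, -1.5, 1.6]
width: 0.871
grasp_force: 0.0
```

Run:
```python
from fit import *
s=robot.read_state(); cp=camera_params("wrist"); i=snapshot("wrist"); cv2.imwrite("pics/w3.png",i)
M=R.from_rotvec(s["ee_rot"]); print(s["ee_pos"],M.as_matrix(),s["width"],M.inv().apply(np.array([.506,.247,.038])-s["ee_pos"])/.15)
print(proj(cp,(.506,.247,.055)))
```

```text
[0.5075 0.2422 0.1098] [[ 0.0475  0.9989 -0.0008]
 [ 0.9989 -0.0475 -0.0006]
 [-0.0006 -0.0008 -1.    ]] 0.8705421573917249 [ 0.0317 -0.0113  0.4789]
[np.float64(209.88917785992848), np.float64(252.519013748007)]
```

View pics/w3.png

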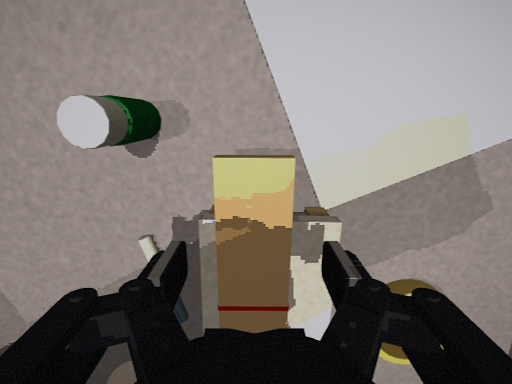

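The plank's tail is centred between the open fingers (col 254 against 256), with no obstacle below. I'll go down and pinch.

Request:
drive_tool:
  series: [0.03,-0.004,0.2,0,0,0,74,0.03,-0.004,0.36,0,0,0,70,0.03,-0.004,0.42,0,0,0,68,0.03,-0.004,0.46,0,0,0,66,0.03,-0.004,0.47,0,0,0,66,0.03,-0.004,0.47,0,0,0,66,0.03,-0.004,0.47,0,0,0,66]

```text
t: 9.65
ee_pos: [0.5076, 0.2477, 0.0398]
ee_rot: [2.273, 2.168, 0.002]
wrist_force: [0.1, -0.4, -0.2]
width: 0.777
grasp_force: 0.0
```

Request:
drive_tool:
  series: [0,0,0.013,0,0,0,62,0,0,0.013,0,0,0,58,0,0,0.013,0,0,0,54,0,0,0.013,0,0,0,50,0,0,0.013,0,0,0,50,0,0,0.013,0,0,0,50]
  newtons: 35

```text
t: 10.25
ee_pos: [0.5074, 0.2477, 0.0373]
ee_rot: [2.273, 2.169, 0.002]
wrist_force: [-0.2, -0.5, 5.6]
width: 0.688
grasp_force: 38.5
```

Request:
drive_tool:
  series: [0,0,-0.006,0,0,0,50,-0.02,0,-0.006,0,0,0,50,-0.04,0,-0.006,0,0,0,50,-0.06,0.001,-0.006,0,0,0,50,-0.08,0.001,-0.006,0,0,0,50,-0.1,0.002,-0.006,0,0,0,50,-0.12,0.002,-0.006,0,0,0,50,-0.14,0.002,-0.006,0,0,0,50]

```text
t: 11.05
ee_pos: [0.5063, 0.2262, 0.0374]
ee_rot: [-2.273, -2.169, 0.0]
wrist_force: [0.5, 1.5, -1.2]
width: 0.698
grasp_force: 37.8
```

Request:
drive_tool:
  series: [-0.02,0,0.003,0,0,0,50,-0.05,0,0.004,0,0,0.001,50,-0.09,0,0.004,0,0,0.001,50,-0.13,0,0.004,0,0,0.002,50,-0.17,0,0.004,0,0,0.002,50,-0.21,0,0.004,0,0,0.003,50,-0.25,0,0.004,0,0,0.003,50,-0.29,0,0.004,0,0,0.004,50,-0.33,0,0.004,0,0,0.004,50,-0.37,0,0.004,0,0,0.005,50,-0.41,0,0.004,0,0,0.005,50,-0.45,0,0.004,0,0,0.006,50,-0.49,0,0.004,0,0,0.006,50,-0.53,0,0.004,0,0,0.007,50,-0.57,0,0.004,0,0,0.007,50,-0.61,0,0.004,0,0,0.008,50,-0.65,0,0.004,0,0,0.008,50,-0.68,0,0.004,0,0,0.008,50,-0.7,0,0.004,0,0,0.008,50,-0.7,0,0.004,0,0,0.008,50]

```text
t: 13.05
ee_pos: [0.5015, 0.1209, 0.0373]
ee_rot: [2.287, 2.153, 0.0]
wrist_force: [0.4, 2.1, 5.8]
width: 0.695
grasp_force: 38.6
```

Run:
```python
from fit import *
s=robot.read_state(); print(s["ee_pos"],s["wrist_force"],s["torque"])
cps={}
for c in("top","side","wrist"):
    cps[c]=camera_params(c); cv2.imwrite(f"pics/{c}5.png",snapshot(c))
np.save("c5.npy",cps,allow_pickle=True)
a=cv2.imread("pics/top5.png")[170:240,170:330]; b=cv2.imread("pics/side5.png")[140:230,170:300]; w=cv2.imread("pics/wrist5.png")
a=cv2.resize(a,(640,280),interpolation=2); b=cv2.resize(b,(455,315),interpolation=2)
o=np.zeros((595,800,3),np.uint8); o[:280,:640]=a; o[280:,:455]=b; o[280:540,455:]=cv2.resize(w,(345,260)); cv2.imwrite("pics/m5.png",o)
```

```text
[0.5015 0.1209 0.0373] [0.424  2.1362 5.7862] [ 0.3644 -0.0678  0.0638]
```

View pics/m5.png

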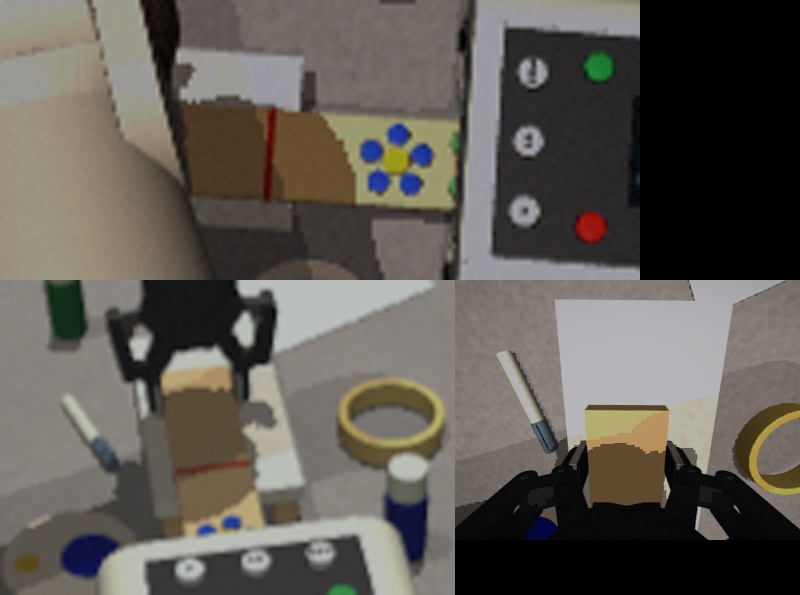

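```bash
cat > rem.py <<'E'
from fit import *
def line(name,cp,box):
    i=cv2.imread(name).astype(int); r0,r1,c0,c1=box; j=i[r0:r1,c0:c1]; b,g,r=j[...,0],j[...,1],j[...,2]
    w=((r-g)>45)&((r-b)>45)&(r<260); y,x=np.nonzero(w); v=(r-g)[y,x].astype(float)
    return at(cp,(y*v).sum()/v.sum()+r0,(x*v).sum()/v.sum()+c0,.055),len(y),(y.min()+r0,y.max()+r0,x.min()+c0,x.max()+c0)
E
python3 - <<'E'
from rem import *
c=np.load("c5.npy",allow_pickle=True).item()
print(line("pics/top0.png",c["top"],(190,222,185,196)))
print(line("pics/side0.png",c["side"],(160,172,212,238)))
print(line("pics/top5.png",c["top"],(194,222,233,242)))
print(line("pics/side5.png",c["side"],(185,200,218,244)))
i=cv2.imread("pics/top5.png").astype(int).sum(2)
for r in (185,188,191,194,195,221,223,225): print(r,i[r,238:252])
L=at(c["top"],184.3,246,.04);print(L,at(c["top"],227,243.2,.04))
E
```

```text
(array([0.5032, 0.1581, 0.055 ]), 38, (np.int64(195), np.int64(216), np.int64(189), np.int64(191)))
(array([0.5034, 0.1564, 0.055 ]), 26, (np.int64(164), np.int64(167), np.int64(215), np.int64(234)))
(array([0.4984, 0.0312, 0.055 ]), 39, (np.int64(197), np.int64(219), np.int64(236), np.int64(238)))
(array([0.5077, 0.0287, 0.055 ]), 9, (np.int64(192), np.int64(193), np.int64(230), np.int64(240)))
185 [471 462 469 474 471 464 469 449 340 336 327 320 322 338]
188 [467 467 470 465 466 471 474 362 174 166 178 329 314 317]
191 [467 473 471 476 469 466 464 275 171 166 187 323 330 326]
194 [462 472 467 466 469 471 465 194 158 164 171 311 332 344]
195 [441 466 466 468 460 469 465 202 121 124 130 281 328 326]
221 [211 216 213 222 272 146 171 175 177 164 165 165 155 162]
223 [210 215 225 223 217 143 167 171 176 161 174 162 164 162]
225 [215 205 207 213 226 117 122 165 167 164 159 158 170 165]
[0.5632 0.0074 0.04  ] [0.4455 0.0148 0.04  ]
```

Request:
drive_tool:
  series: [-0.02,0,0,0,0,0,50,-0.05,0,0,0,0,0,50,-0.08,0,0,0,0,0,50,-0.105,0,0,0,0,0,50,-0.119,0,0,0,0,0,50,-0.119,0,0,0,0,0,50,-0.119,0,0,0,0,0,50]

```text
t: 13.9
ee_pos: [0.5005, 0.1033, 0.0373]
ee_rot: [2.286, 2.154, 0.0]
wrist_force: [-0.3, 2.5, 7.1]
width: 0.69
grasp_force: 38.6
```

Run:
```python
from rem import *
s=robot.read_state(); print(s["ee_pos"],s["wrist_force"],s["torque"],s["t"],s["grasp_force"])
for c in("top","side","wrist"): cv2.imwrite(f"pics/{c}6.png",snapshot(c))
T,S=camera_params("top"),camera_params("side")
print(line("pics/top6.png",T,(194,222,239,249))); print(line("pics/side6.png",S,(190,206,218,248)))
i=cv2.imread("pics/top6.png").astype(int).sum(2)
for r in (188,191,194,221,223): print(r,i[r,238:252])
for r,c in((190.5,245),(222,242.6),(206.5,243.8)): print(at(T,r,c,.04))
a=cv2.imread("pics/top6.png")[170:240,170:330]; b=cv2.imread("pics/side6.png")[140:230,170:300]; w=cv2.imread("pics/wrist6.png")
o=np.zeros((595,800,3),np.uint8); o[:280,:640]=cv2.resize(a,(640,280),interpolation=2); o[280:,:455]=cv2.resize(b,(455,315),interpolation=2); o[280:540,455:]=cv2.resize(w,(345,260)); cv2.imwrite("pics/m6.png",o)
```

```text
[0.5005 0.1033 0.0373] [-0.2512  2.5308  7.0947] [ 0.434  -0.1052  0.0809] 13.9 38.60821723937988
(array([0.4965, 0.0137, 0.055 ]), 37, (np.int64(198), np.int64(219), np.int64(243), np.int64(245)))
(array([0.4964, 0.012 , 0.055 ]), 14, (np.int64(196), np.int64(198), np.int64(224), np.int64(241)))
188 [469 463 460 469 468 458 463 359 172 170 175 323 318 318]
191 [463 471 467 463 462 466 460 274 170 175 176 325 324 320]
194 [465 471 468 468 468 472 462 191 158 160 170 312 331 335]
221 [211 208 215 202 204 133 127 128 129 171 162 167 158 150]
223 [213 220 217 225 205 127 122 120 110 121 165 164 168 168]
[0.5458 0.0101 0.04  ]
[0.4591 0.0164 0.04  ]
[0.5014 0.0133 0.04  ]
```

View pics/m6.png

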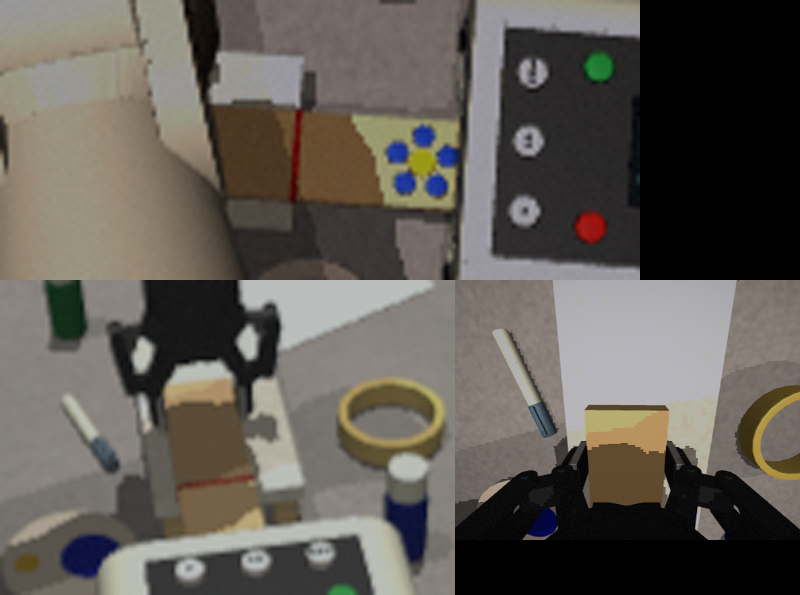

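The red line lies over the stand's edge: in the top view both are at y = 0.0137. The plank is flat and held, and sits clear inside the mouth.

```bash
python3 -c "
from h import *
print(workorder.finish_job())"
```

```text
the job is handed in; nothing more can be done
None
```

I pressed the red, three-dot and green keys fully down in that order, then slid the plank out until its red line lay over the stand's edge, and handed the job in at about 14 s with the gripper still holding the tail; no verdict came back.

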